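# Dock the lid tray and throw its locked-out clamp lever

### The arm

A 6-joint arm with a two-finger parallel gripper is mounted at the origin on a cart in front of the work surface, level with it; the furniture and walls round the work are solid. World frame = base frame: x ahead of the robot, y to its left, z up, the work surface at z = 0. Lengths are in m, angles in rad, forces in N, time in s.
With the tool pointing down it reaches from about 0.3 to 0.825 m from the base axis. Payload 5.4 kg.
Tool frame: the origin (TCP) lies at the very end of the fingers, on their centre line; the grasp point (between the pads) lies 19 mm behind it; z points along the fingers, y is the line along which they close (so a half turn about z gives the same grasp; the last joint's range is limited). The gripper opens to 92 mm and grips with 3 to 60 N. Pads are 20 mm wide; open, the fingers measure 128 mm over their backs; the gripper's body (75 mm by 189 mm) begins 69 mm behind the grasp point.
Start: joints at [1.031, 0.158, 1.597, -0, 1.386, -0.21], TCP at [0.186, 0.544, 0.215] pointing down, gripper open.
Joint ranges: [-2.91, 2.91], [-0.94, 2.29], [0.18, 2.7], [-1.29, 4.43], [0.17, 2.64], [-3, 3]. Speed limits (rad/s): [2.57, 2.57, 3.14, 3.14, 3.14, 3.14].

### API

Orientations are given as a rotation vector (axis times angle).
In Python, from workcell import bot gives the robot as it stands. Calls block until the motion is done:
- bot.goto(position, orientation): joint-space move of the TCP to a pose.
- bot.line_to(position, rot=None, max_speed=0.15): straight line of the TCP; rot=None keeps the orientation; max_speed is the mean speed in m/s.
- bot.set_joints(angles): joint-space move.
- bot.set_gripper(opening, newtons=None): opening from 0.0 (shut) to 1.0 (fully open); newtons is the grip in N (None keeps the last); returns when the fingers have stopped.
- bot.hold(seconds).
- bot.inverse_kinematics(position, orientation): joint angles nearest the present ones, or None.
- bot.read_camera(name): name is "scene" or "top" or "wrist"; returns a dict with "pixels" (384x512x3 uint8, blue, green, red), "fx", "fy", "cx", "cy" (pixels), "R" (3x3) and "t" (3): a world point X has camera coordinates R X + t. Camera axes: x right, y down, z forward; pixel columns grow to the right and rows downward; lengths in m; the calibration is good to about 2 mm. A picture is of the moment at which its call begins. There is no depth.
A pose or a line that the arm cannot do raises bot.MotionError and nothing moves.
- bot.job_done(): hands the job in; it is judged then, once.
Readings, each from a call of its own:
- bot.current_clock(): time.
- bot.current_joints(): joint angles.
- bot.current_joint_vel(): joint speeds.
- bot.current_effort(): joint torques, N m.
- bot.current_ee_pos(): TCP position.
- bot.current_tool_rot(): TCP orientation.
- bot.current_contact_force(): force on the tool from outside, world axes, zero at the start.
- bot.current_ft_torque(): the same for the moment, N m.
- bot.current_opening(): opening from 0.0 (shut) to 1.0 (fully open).
- bot.current_grip_force(): force on a finger pad.
Only numpy, scipy, OpenCV 4.12 (cv2) and the standard library are available. Lean on these libraries where they do the work, as an engineer would, in place of code of your own. Each camera call takes 0.05 s, during which the arm holds its last target. There are 200 camera calls.

### The job

Butt the wooden lid tray flush and square against the end of the steel dock, its sides in line with the dock's and the stack of lids still in it. Then lift the lockout collar on the dock's lever, swing the lever past the gate tooth all the way over to the tray side so that its claw comes down inside the tray, and let the collar drop fully home again. Do not shift the reusable cup or the cup of stirrers behind the work.

Things in the scene. Friction and masses are not known exactly. Their poses are not given: they have to be found in the camera images.
- dock: fixed steel clamping unit, block 100 (x) x 110 (y) x 38 mm high, with two dark arc-shaped quadrant plates standing on it and a lever between them. Origin: centre of its underside, on the worktop. Its -y face is the end face that the tray must meet; z is up.
- dock_face (a point): middle of the dock's end face, 22 mm above the worktop, 55 mm from the dock's origin toward its -y; axes as the dock's (the face's outward normal is -y).
- lever_pivot (a point): centre of the lever's hinge, 55 mm above the dock's origin; the hinge axis is the dock's x axis.
- lever (a joint): lever angle, 0 to 0.95 rad: 0 leans 0.45 rad from vertical toward the dock's +y (away from the tray); grows as the top swings to the dock's -y (over the tray); 0.45 upright, 0.95 fully over. Slightly stiff (0.22 N m), stays where left; starts at 0 to 0.15. With the collar down a tooth on the quadrants blocks it from about 0.24 to 0.66. The rod ends 138 mm from the pivot.
- claw_tip (a point): lower end of the steel claw, 30 mm wide and 8 mm thick, fixed to the lever, about 79 mm from the pivot. It swings down with the lever; fully over it is inside the tray's empty compartment, 14 to 22 mm from the dock face. If the tray stands more than about 5 mm off, it may land on the tray's wall.
- collar (a joint): height of the lockout collar along the rod, 0 (down, home) to 0.022 m (fully lifted). A spring pushes it down (1.8 N down, 3.1 N lifted, plus about 1 N weight). It must be over 0.013 up to pass the tooth; past the tooth it drops home by itself when let go.
- collar_grip (a point): middle of the collar's black grip block: 36 mm (dock's x) x 30 mm x 38 mm along the rod, near the lever's top; 109 mm from the pivot when down, moves with the collar. z points along the rod away from the pivot, x is the hinge axis. Pinch the ribbed flat faces at +x and -x; nothing stands beside them and fingertips may reach 20 mm below this point.
- tray: loose open wooden tray, 100 (x) x 150 (y) x 45 mm high, about 0.45 kg, walls 8 mm, floor 6 mm. Origin: centre of its underside; z up. Its +y end is the butting end (with an empty compartment 38 mm wide behind the wall); its -y end carries an upright grip tab. It starts 30 to 80 mm off the dock's end face, a little askew.
- tray_face (a point): middle of the tray's butting face, 75 mm from the tray's origin toward +y, 22 mm up; axes as the tray's.
- tray_tab (a point): grip point of the tab at the tray's -y end: 69 mm from the origin toward -y, 80 mm up, 15 mm below the tab's top. The tab is 60 mm wide (x) and 12 mm thick (y): pinch it across its thickness.
- lids: white stack of cup lids, 73 mm across, 45 mm high, standing loose in the tray's larger compartment next to the tab, top 51 mm above the worktop. Origin: centre of its underside, 22 mm from the tray's origin toward -y.
- cup: reusable cup with cork band and a lid, 73 mm across, 100 mm high, standing behind the tray; origin at the centre of its underside. Leave alone.
- stirrers: black cup of wooden stirrers, 64 mm across, 142 mm high, standing behind the dock; origin at the centre of its underside. Leave alone.
Things that resemble listed ones, but are neither listed nor needed, are in the scene too. Of the things that look like the tray, the larger one is meant.

How it is judged:
By the outcome, as a careful person would: the job done as asked, in the order asked, and still so for the second after the job is handed in, with the robot touching nothing.
It also fails if it takes over 51 s, if anything falls off the work surface, if the arm or the gripper's body presses on something with over 40 N, if the wrist force passes 120 N, or if a joint passes its speed limit or range.

## Working session

There is one attempt and no reset: what is moved stays moved. The work goes in short steps, each a Python script; the robot and the scene stay as the last script left them, time stands still between calls to the robot, and variables do not carry over. Pictures are saved under pics/ and viewed, at most 10 in all, crops included, and the job is handed in when it is done.

```bash
mkdir -p pics; ls; python3 - <<'E'
from workcell import bot
import cv2,numpy as np
for n in ["scene","top"]:
    c=bot.read_camera(n); cv2.imwrite(f"pics/{n}0.png",c["pixels"]); print(n,c["fx"],c["fy"],c["cx"],c["cy"],np.round(c["R"],4).tolist(),np.round(c["t"],4).tolist(), (-np.array(c["R"]).T@np.array(c["t"])).round(3))
print(bot.current_clock(),bot.current_tool_rot())
E
```

```text
pics
scene 444.45918838223673 444.45918838223673 258.7923335235046 192.22617813231517 [[0.6993, -0.7146, -0.0204], [-0.2847, -0.2522, -0.9249], [0.6557, 0.6525, -0.3797]] [-0.383, 0.2945, 0.6538] [-0.077 -0.626  0.513]
top 462.90804658537763 462.90804658537763 252.39208881774596 195.61340869418294 [[-0.0223, -0.9996, -0.0197], [-0.9901, 0.0248, -0.1379], [0.1383, 0.0165, -0.9903]] [0.0535, 0.5888, 1.0079] [0.445 0.022 1.08 ]
0.1 [-5.15640152e-01 -3.09837269e+00  2.45281328e-03]
```

View pics/scene0.png

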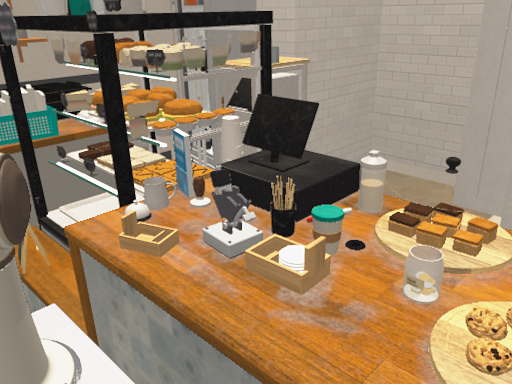

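View pics/top0.png

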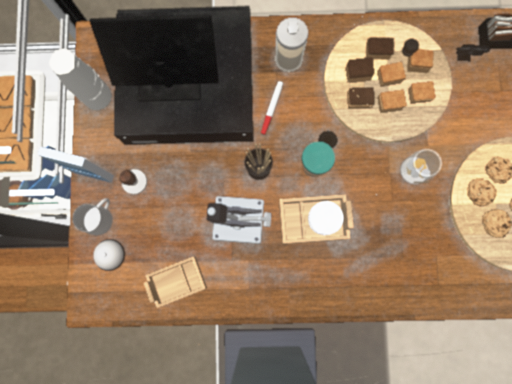

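Two tray-like things: the larger one is at top (316,218) / scene (288,262) and holds the white lids. The smaller, empty one is at top (175,282) / scene (150,237). The larger one with lids, facing the dock's end, fits the description. The dock is at top (238,220), the cup at (318,157) and the stirrers at (258,163). I'll confirm this in an enlarged crop.

```bash
python3 - <<'E'
import cv2
a=cv2.imread("pics/top0.png")[180:260,200:360]; a=cv2.resize(a,None,fx=5,fy=5,interpolation=cv2.INTER_CUBIC)
cv2.imwrite("pics/c1.png",a)
a=cv2.imread("pics/scene0.png")[165:295,190:350]; a=cv2.resize(a,None,fx=4.6,fy=4.6,interpolation=cv2.INTER_CUBIC)
cv2.imwrite("pics/c2.png",a)
E
```

```text
(no output)
```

View pics/c1.png

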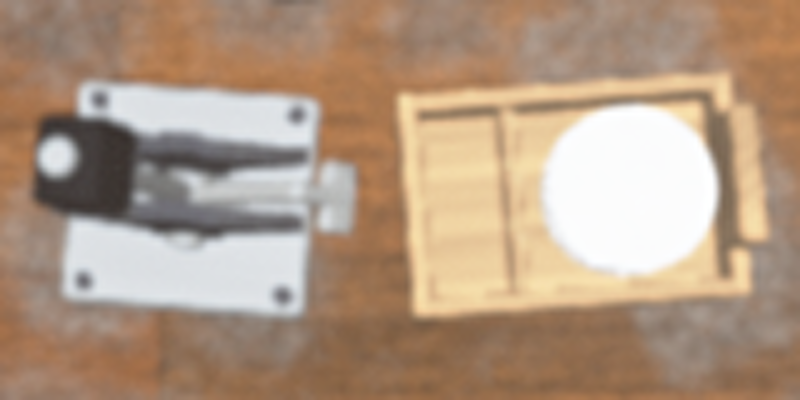

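View pics/c2.png

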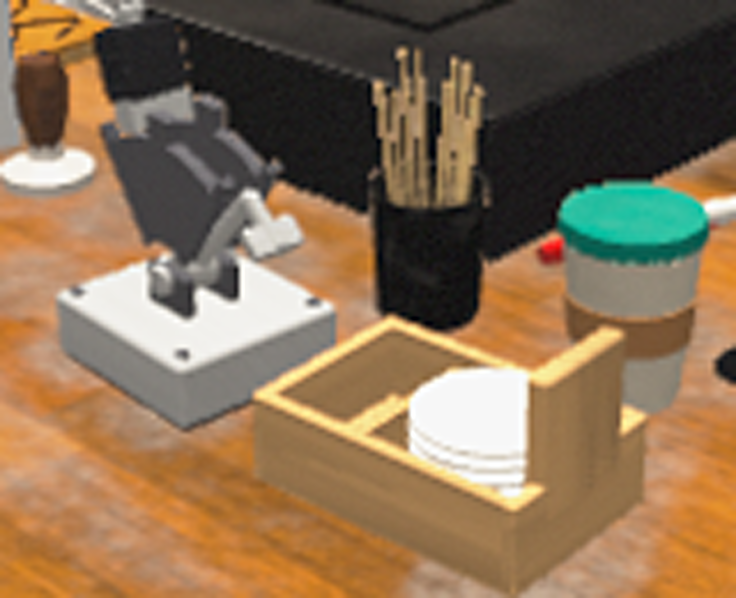

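The crops confirm it: the larger tray with lids and tab is the one meant. Its rim corners in the top crop are (399,95), (730,73), (750,293) and (415,318). The dock's top corners are (80,85), (320,98), (305,317) and (63,300). Next I fit the poses from both views.

```bash
cat > h.py <<'E'
from workcell import bot
import numpy as np, cv2
from scipy.optimize import least_squares
from scipy.spatial.transform import Rotation as Rn
def proj(c,X):
    p=np.asarray(X)@np.array(c["R"]).T+np.array(c["t"]); return np.c_[c["fx"]*p[:,0]/p[:,2]+c["cx"], c["fy"]*p[:,1]/p[:,2]+c["cy"]]
def T(p,P):
    P=np.atleast_2d(P); c,s=np.cos(p[2]),np.sin(p[2]); return np.c_[p[0]+c*P[:,0]-s*P[:,1],p[1]+s*P[:,0]+c*P[:,1],P[:,2]]
def down(yawvec, z=(0,0,-1)):
    "tool rotation vector: z axis along z, y axis along yawvec"
    z=np.array(z,float); y=np.array(yawvec,float); x=np.cross(y,z); return Rn.from_matrix(np.c_[x,y,z]).as_rotvec()
E
cat > fit.py <<'E'
from h import *
ct=bot.read_camera("top"); cs=bot.read_camera("scene")
U=lambda P,s,o:(np.array(P)+.5)/s-.5+np.array(o)
t=lambda P:U(P,5,(200,180)); s=lambda P:U(P,4.6,(190,165))
def fit(hx,hy,z,pt,ct_,ps,cs_):
    A=lambda q:np.array([[a*hx,b*hy,z] for a,b in q])
    def each(p): return proj(ct,T(p,A(ct_)))-t(pt), proj(cs,T(p,A(cs_)))-s(ps)
    r=least_squares(lambda p:np.concatenate([e.ravel() for e in each(p)]),[.45,0,0],loss='soft_l1')
    print("pose",r.x.round(4),"res",[e.round(1).tolist() for e in each(r.x)]); return r.x
d=fit(.05,.055,.038,[(80,85),(320,98),(305,317),(63,300)],[(1,1),(1,-1),(-1,-1),(-1,1)],[(58,295),(185,375),(335,310)],[(-1,1),(-1,-1),(1,-1)])
r=fit(.05,.075,.045,[(399,95),(730,73),(750,293),(415,318)],[(1,1),(1,-1),(-1,-1),(-1,1)],[(255,395),(393,320),(515,508),(643,415)],[(-1,1),(1,1),(-1,-1),(1,-1)])
knob=t([(57,157)]); grip=s([(143,75)])
for q in (0,.05,.1,.15):
    k=T(d,[[0,.138*np.sin(.45-q),.055+.138*np.cos(.45-q)]]); g=T(d,[[0,.109*np.sin(.45-q),.055+.109*np.cos(.45-q)]])
    print(q,(proj(ct,k)-knob).round(1),(proj(cs,g)-grip).round(1))
def ray(c,u,z):
    R=np.array(c["R"]);o=-R.T@np.array(c["t"]); v=R.T@np.array([(u[0]-c["cx"])/c["fx"],(u[1]-c["cy"])/c["fy"],1]); return o+v*(z-o[2])/v[2]
print("cup",ray(ct,(318,157),.1),"stir",ray(ct,(258,163),.1))
f=T(r,[[0,.075,.022]])-T(d,[[0,-.055,.022]]); print("gap",f)
np.save("d.npy",d);np.save("r.npy",r)
E
python3 fit.py
```

```text
pose [ 0.5365  0.0733 -0.0915] res [[[-0.1, -0.5], [0.2, 0.1], [0.2, 0.5], [-0.2, 0.5]], [[-0.5, -0.1], [-0.1, -0.6], [1.8, -0.7]]]
pose [ 0.5342 -0.0973  0.0442] res [[[-0.5, 0.1], [-0.1, -0.0], [0.1, 0.4], [-0.3, -0.0]], [[-0.5, -0.2], [-0.0, -0.9], [0.3, 0.6], [1.8, 0.1]]]
0 [[-7.1  0.3]] [[-2.5 -2.3]]
0.05 [[-4.1  0.4]] [[-1.3 -2.6]]
0.1 [[-1.   0.5]] [[-0.1 -2.9]]
0.15 [[2.2 0.6]] [[ 1.2 -3. ]]
cup [ 0.66228092 -0.10484786  0.1       ] stir [0.65251309 0.02487127 0.1       ]
gap [[-0.0005882  -0.04096007  0.        ]]
```

```bash
cat >> h.py <<'E'
def load(): return np.load("d.npy"),np.load("r.npy")
def tabpose(p,sgn,z=.061,back=0.,dx=0.):
    c,s=np.cos(p[2]),np.sin(p[2]); X=T(p,[[dx,-.069-back,z]])[0]; return X,down((-s*sgn,c*sgn,0))
def levpose(d,q,lift=0.,off=.109-.017,sgn=1,dx=0.):
    "TCP at 'off'+lift from the pivot along the rod, tool z toward pivot, tool y = hinge axis"
    a=.45-q; c,s=np.cos(d[2]),np.sin(d[2]); u=T([0,0,d[2]],[[0,np.sin(a),np.cos(a)]])[0]
    P=T(d,[[dx,0,.055]])[0]+u*(off+lift); return P,down((c*sgn,s*sgn,0),-u)
E
python3 - <<'E'
from h import *
d,r=load()
tgt=np.r_[T(d,[[0,-.130,0]])[0][:2],d[2]]; print("tgt",tgt)
for sg in (1,-1):
    for p in (r,tgt):
        for z in (.061,.28):
            j=bot.inverse_kinematics(*tabpose(p,sg,z)); print("tab",sg,z,None if j is None else np.round(j,2))
    for q in (.11,.5,.97):
        for l in (0,.1):
            j=bot.inverse_kinematics(*levpose(d,q,l,sgn=sg)); print("lev",sg,q,l,None if j is None else np.round(j,2))
E
```

```text
tgt [ 0.52461869 -0.05613551 -0.09152258]
tab 1 0.061 [-0.51  0.3   1.76 -0.    1.09 -2.13]
tab 1 0.28 [-0.51  0.09  1.54 -0.    1.51 -2.13]
tab 1 0.061 [-0.46  0.23  1.84 -0.    1.07 -1.94]
tab 1 0.28 [-0.46  0.01  1.62 -0.    1.51 -1.94]
lev 1 0.11 0 [ 0.16  0.28  1.65 -0.34  1.32  0.35]
lev 1 0.11 0.1 [ 0.22  0.23  1.51 -0.32  1.51  0.34]
lev 1 0.5 0 [-0.13  0.12  1.77  0.05  1.25 -0.05]
lev 1 0.5 0.1 [-0.14  0.04  1.66  0.05  1.44 -0.05]
lev 1 0.97 0 [-0.48  0.18  1.82  0.49  1.37 -0.54]
lev 1 0.97 0.1 [-0.56  0.11  1.72  0.46  1.56 -0.53]
tab -1 0.061 [-0.51  0.3   1.76 -0.    1.09  1.01]
tab -1 0.28 [-0.51  0.09  1.54 -0.    1.51  1.01]
tab -1 0.061 [-0.46  0.23  1.84  0.    1.07  1.2 ]
tab -1 0.28 [-0.46  0.01  1.62  0.    1.51  1.2 ]
lev -1 0.11 0 [ 0.16  0.28  1.65 -0.34  1.32 -2.79]
lev -1 0.11 0.1 [ 0.22  0.23  1.51 -0.32  1.51 -2.8 ]
lev -1 0.5 0 None
lev -1 0.5 0.1 None
lev -1 0.97 0 [-0.48  0.18  1.82  0.49  1.37  2.6 ]
lev -1 0.97 0.1 [-0.56  0.11  1.72  0.46  1.56  2.61]
```

```bash
python3 - <<'E'
from h import *
d,r=load(); tgt=np.r_[T(d,[[0,-.138,0]])[0][:2],d[2]]
p=bot.current_ee_pos(); bot.set_gripper(.6)
bot.line_to([p[0],p[1],.29],max_speed=.2)
X,o=tabpose(r,-1,.29); bot.goto(X,o); print(bot.current_clock(),bot.current_ee_pos(),X)
X,o=tabpose(r,-1); bot.line_to([X[0],X[1],.13],o,.25); bot.line_to(X,o,.08)
print("F",bot.current_contact_force()); bot.set_gripper(0,25); print(bot.current_opening(),bot.current_grip_force(),bot.current_contact_force())
X,o=tabpose(tgt,-1); bot.line_to(X,o,.04)
print(bot.current_clock(),bot.current_ee_pos(),X,bot.current_contact_force())
c=bot.read_camera("top"); cv2.imwrite("pics/top1.png",c["pixels"]); 
a=c["pixels"][170:270,195:355]; cv2.imwrite("pics/c3.png",cv2.resize(a,None,fx=5,fy=5,interpolation=cv2.INTER_CUBIC))
E
```

```text
4.2083 [ 0.53746905 -0.16553576  0.29004904] [ 0.53724587 -0.16626892  0.29      ]
F [-0.30787374  0.66704393 -0.83608022]
0.1295601994492919 24.998684227466583 [ 0.19747317 -0.75528601  1.11375556]
7.85 [ 0.51745157 -0.13246424  0.06103078] [ 0.51758128 -0.13281324  0.061     ] [-1.25079779  0.47346086  1.65807103]
```

View pics/c3.png

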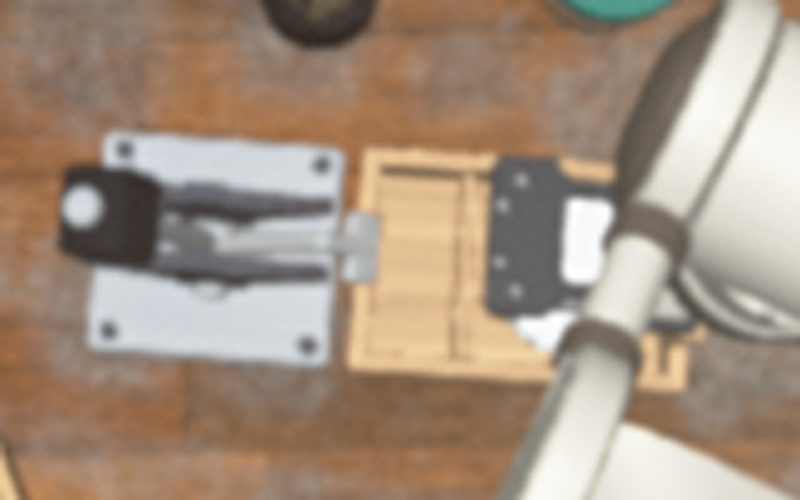

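The tray now stands about 8 mm off the dock and parallel to it. Its face edge runs (363,150)-(348,373) and the dock's (345,152)-(330,367), so they are in line to about 1 mm. Next I push until contact.

```bash
python3 - <<'E'
from h import *
d,r=load(); n=T([0,0,d[2]],[[0,1,0]])[0]
f0=bot.current_contact_force()@n; last=None
for k in range(1,20):
    adv=.005*(k==1) + (.005+.001*(k-1))*(k>1)
    tgt=np.r_[T(d,[[0,-.138+adv,0]])[0][:2],d[2]]
    X,o=tabpose(tgt,-1); bot.line_to(X,o,.03); f=bot.current_contact_force()@n-f0
    print(round(adv,4),round(f,1),end="; ")
    if f<-14: break
print(bot.current_clock(),bot.current_contact_force(),bot.current_ft_torque())
for n_ in ("top","scene"):
    c=bot.read_camera(n_); cv2.imwrite(f"pics/{n_}2.png",c["pixels"])
a=cv2.imread("pics/top2.png")[185:255,205:285]; b=cv2.imread("pics/scene2.png")[190:260,195:275]
cv2.imwrite("pics/c4.png",np.hstack([cv2.resize(i,(400,350),interpolation=cv2.INTER_CUBIC) for i in (a,b)]))
E
```

```text
0.005 -1.2; 0.006 -3.3; 0.007 -3.6; 0.008 -4.2; 0.009 -7.1; 0.01 -9.8; 0.011 -12.8; 0.012 -15.5; 9.9667 [ -5.74483948 -14.61573631   3.11590112] [-2.35510722  1.03890815 -0.09786802]
```

View pics/c4.png

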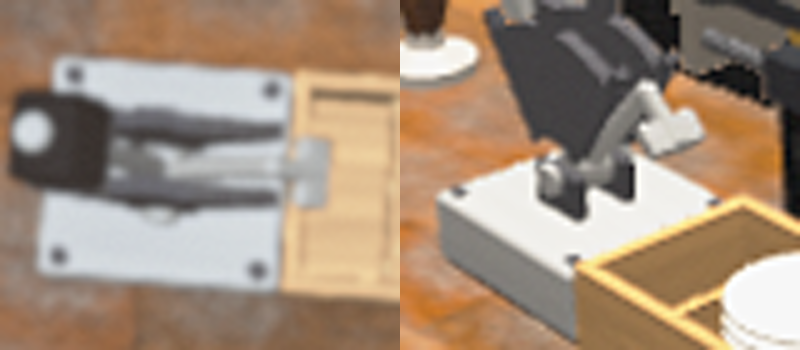

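The tray is flush: dock and tray edges coincide at top crop x≈290 (left panel) and along the corner at (578,265) (right panel), in line to under 1 mm. Next I release it, go to the lever and look with the wrist camera before descending.

```bash
python3 - <<'E'
from h import *
d,r=load()
tgt=np.r_[T(d,[[0,-.1285,0]])[0][:2],d[2]]
X,o=tabpose(tgt,-1); bot.line_to(X,o,.05); bot.set_gripper(.4); print(bot.current_contact_force())
bot.line_to([X[0],X[1],.15],o,.15); bot.line_to([X[0],X[1],.28],o,.3)
bot.set_gripper(.65)
P,o=levpose(d,.11,.085); bot.goto(P,o); print(bot.current_clock(),bot.current_ee_pos(),P)
cw=bot.read_camera("wrist"); ct=bot.read_camera("top")
for q in (.05,.11,.15): print(q,proj(cw,[levpose(d,q,0,.109)[0],levpose(d,q,0,.138)[0]]).round(0).tolist())
cv2.imwrite("pics/w1.png",cw["pixels"]); cv2.imwrite("pics/top3.png",ct["pixels"])
a=cw["pixels"]; cv2.imwrite("pics/c5.png",np.hstack([cv2.resize(a,(480,360)),cv2.resize(ct["pixels"][180:260,200:271],(319,360),interpolation=cv2.INTER_CUBIC)]))
E
```

```text
[ 0.06866453  0.41333734 -0.82408291]
13.75 [0.54230641 0.13122052 0.22233891] [0.5418948  0.13210058 0.22186758]
0.05 [[260.0, 193.0], [260.0, 203.0]]
0.11 [[260.0, 200.0], [260.0, 213.0]]
0.15 [[260.0, 205.0], [260.0, 220.0]]
```

View pics/c5.png

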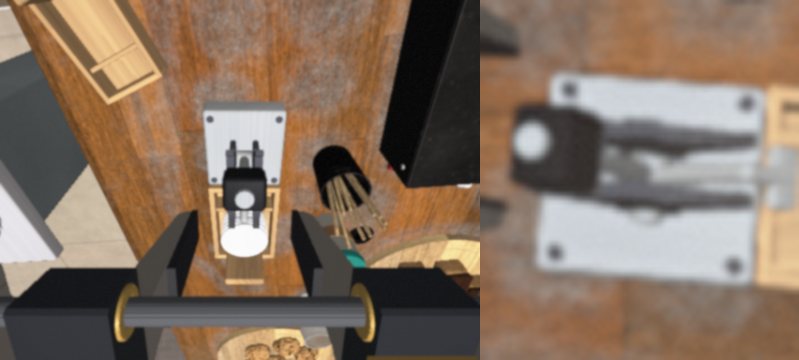

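The knob shows at wrist (260,213), exactly where q = 0.11 predicts, and the block is centred between the fingers with nothing beside it. Next I descend along the rod, pinch and lift.

```bash
python3 - <<'E'
from h import *
d,r=load(); q=.11
P,o=levpose(d,q); bot.line_to(P,o,.07); print("F",bot.current_contact_force(),bot.current_clock())
bot.set_gripper(0,35); print(bot.current_opening()*92,bot.current_grip_force(),bot.current_contact_force())
f0=bot.current_contact_force(); u=levpose(d,q,1.)[0]-levpose(d,q,0.)[0]
for l in (.006,.012,.019):
    bot.line_to(*levpose(d,q,l),.04); f=bot.current_contact_force()-f0; print(l,"along",round(f@u,2),"f",f.round(1),bot.current_opening()*92)
cw=bot.read_camera("wrist"); a=cw["pixels"][130:330,180:340]
cs=bot.read_camera("scene")["pixels"][150:260,190:278]
cv2.imwrite("pics/c6.png",np.hstack([cv2.resize(i,(400,500),interpolation=cv2.INTER_CUBIC) for i in (a,cs)])); print(bot.current_clock())
E
```

```text
F [ 0.68669304 -0.4939855   0.57550622] 15.2167
36.05845923663471 34.97744143009186 [ 1.60411929 -0.28493409 -0.42052243]
0.006 along -2.02 f [ 1.9  0.6 -2.4] 35.9555746401314
0.012 along -2.24 f [ 2.7 -0.5 -2.3] 35.8204709633587
0.019 along -3.92 f [ 3.5 -1.8 -3.6] 35.8737208115937
16.725
```

View pics/c6.png

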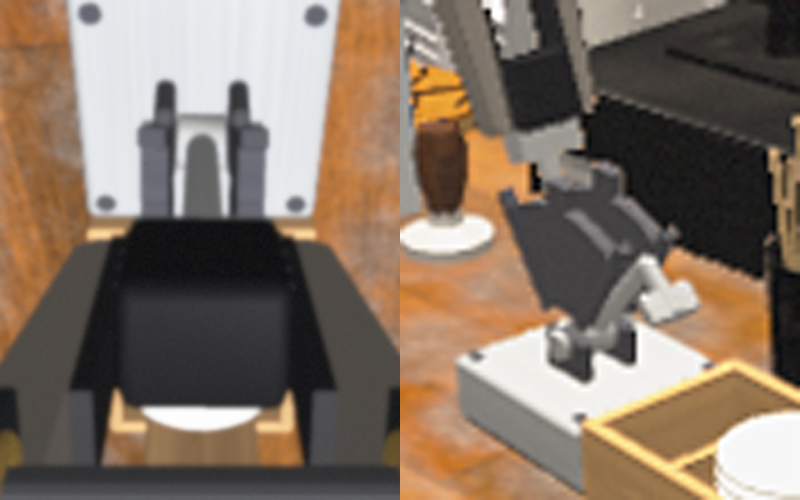

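The collar is lifted: a gap shows at (560,165) in the right panel and the spring force is about 4 N. Next I swing the lever, watching the force.

```bash
python3 - <<'E'
from h import *
d,r=load()
for q in np.arange(.20,.961,.08).tolist()+[.96]:
    P,o=levpose(d,q,.019); bot.line_to(P,o,.05); f=bot.current_contact_force()
    a=.45-q; t=T([0,0,d[2]],[[0,-np.cos(a),np.sin(a)]])[0]
    print(round(q,2),"tang",round(f@t,1),"f",f.round(1),"tq",bot.current_ft_torque().round(1))
    if np.linalg.norm(f)>35: print("STOP"); break
print(bot.current_clock(), bot.current_opening()*92)
c=bot.read_camera("scene")["pixels"]; cv2.imwrite("pics/s5.png",c)
cv2.imwrite("pics/c7.png",cv2.resize(c[120:270,190:350],None,fx=4,fy=4,interpolation=cv2.INTER_CUBIC))
E
```

```text
0.2 tang -0.0 f [ 4.7 -1.1 -2.5] tq [ 0.4 -0.9  0.1]
0.28 tang -0.7 f [ 5.3 -0.4 -3.4] tq [ 0.2 -0.9 -0.1]
0.36 tang -0.7 f [ 4.9 -0.1 -3.8] tq [ 0.3 -1.  -0.1]
0.44 tang -0.5 f [ 4.9  0.  -4.9] tq [ 0.3 -1.  -0.2]
0.52 tang -1.1 f [ 4.5  1.  -4.2] tq [ 0.4 -1.  -0.3]
0.6 tang -0.2 f [ 4.5  0.3 -3.5] tq [ 0.3 -1.  -0.4]
0.68 tang -0.7 f [ 4.6  1.1 -3.3] tq [ 0.3 -1.  -0.4]
0.76 tang -1.1 f [ 3.7  1.9 -3.3] tq [ 0.2 -0.8 -0.5]
0.84 tang -1.0 f [ 2.9  2.2 -3.2] tq [ 0.2 -0.7 -0.4]
0.92 tang -0.1 f [ 2.   1.5 -3.1] tq [ 0.1 -0.5 -0.4]
0.96 tang -6.0 f [ 2.6  6.9 -0.5] tq [ 0.3 -0.4 -0.5]
20.25 36.00953932387736
```

View pics/c7.png

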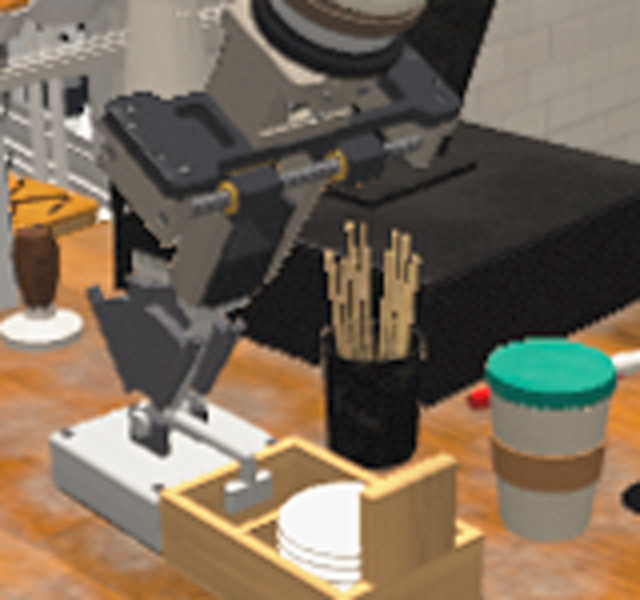

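The claw is inside the tray's empty compartment and the stop force has risen. Next I lower the collar, release and back out along the rod.

```bash
python3 - <<'E'
from h import *
d,r=load()
bot.line_to(*levpose(d,.97,.019),.05); print(bot.current_contact_force().round(1))
bot.line_to(*levpose(d,.96,.002),.04); print(bot.current_contact_force().round(1))
bot.line_to(*levpose(d,.952,.001),.04); bot.set_gripper(.7); bot.hold(.3); print(bot.current_contact_force().round(1))
bot.line_to(*levpose(d,.952,.10),.12)
P,o=levpose(d,.952,.10); bot.goto([.36,-.12,.36],down((1,0,0))); print(bot.current_clock())
cs=bot.read_camera("scene"); ct=bot.read_camera("top")
k=[levpose(d,.95,0,.109)[0],levpose(d,.95,0,.138)[0]]; print(proj(cs,k),proj(ct,k))
a=cv2.resize(cs["pixels"][150:290,195:325],(557,600),interpolation=cv2.INTER_CUBIC); 
b=cv2.resize(ct["pixels"][140:260,200:350],(240,192)); z=np.zeros((600,240,3),np.uint8); z[:192]=b; z[200:584]=cv2.resize(ct["pixels"][185:255,215:259],(240,384),interpolation=cv2.INTER_CUBIC)
cv2.imwrite("pics/c8.png",np.hstack([a,z]))
E
```

```text
[1.1 9.4 0.6]
[0.9 5.7 0.1]
[-0.1 -0.9 -0.4]
24.175
[[245.15203501 191.51995557]
 [248.88235258 182.19432136]] [[261.02405893 216.51222745]
 [268.08890068 215.77820671]]
```

View pics/c8.png

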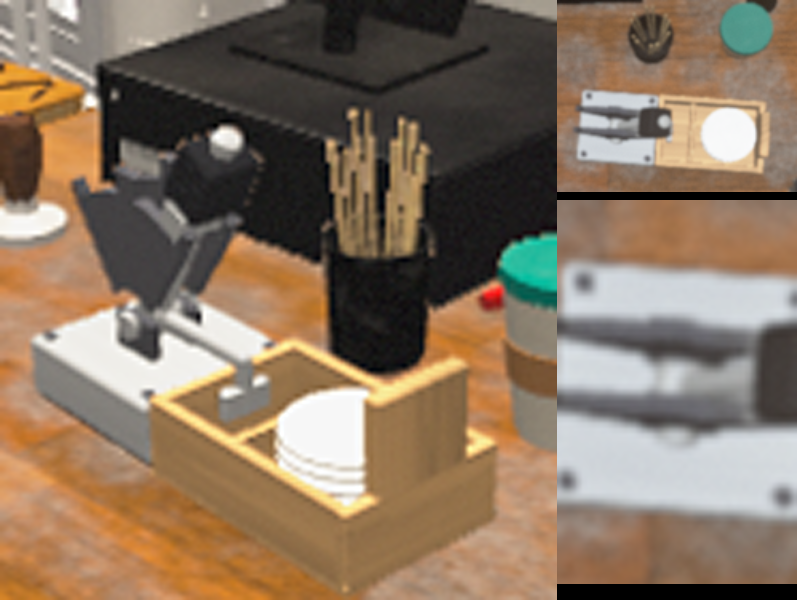

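Everything looks right. The knob is at scene (248,183) and the grip block at (244.5,191.5), matching "fully over, collar home" (248.9,182.2 / 245.2,191.5). The tray is flush with the claw inside. I'll do a last numeric check for shifts, then hand in.

```bash
python3 - <<'E'
from h import *
now=bot.read_camera("top")["pixels"]; g=lambda i:cv2.cvtColor(i,cv2.COLOR_BGR2GRAY).astype(np.float32)
def sh(f,x0,x1,y0,y1):
    a=g(cv2.imread(f"pics/{f}.png"))[y0:y1,x0:x1]; b=g(now)[y0:y1,x0:x1]; w=cv2.createHanningWindow((x1-x0,y1-y0),cv2.CV_32F); s,r=cv2.phaseCorrelate(a,b,w); return np.round(s,2),round(r,2)
print("tray top3->now",sh("top3",285,350,185,260)); print("tray -x corner top2->now",sh("top2",258,290,228,256))
print("cup",sh("top0",296,335,138,176)); print("stir",sh("top0",240,276,142,182))
print(bot.current_opening(),bot.current_contact_force().round(1))
E
```

```text
tray top3->now (array([0.06, 0.52]), 0.9)
tray -x corner top2->now (array([-0.38, -0.05]), 0.9)
cup (array([0.  , 0.12]), 0.97)
stir (array([0.01, 0.04]), 0.86)
0.7016705078354127 [ 0.6 -0.6 -0.5]
```

```bash
python3 - <<'E'
from h import *
now=bot.read_camera("top"); d,r=load(); old=cv2.imread("pics/top0.png")
im=now["pixels"].astype(np.float32)
def ext(im,p,sx,hy,z,rng):
    # along edge at local x=sx*.05, sample profiles across it; blue channel edge
    out=[]
    for y in np.linspace(-hy*.85,hy*.85,25):
        off=np.linspace(-.008,.008,33); P=T(p,np.c_[sx*.05+off,np.full(33,y),np.full(33,z)]); uv=proj(now,P).astype(np.float32)
        v=cv2.remap(im,uv[None,:,0],uv[None,:,1],cv2.INTER_CUBIC)[0].sum(1)
        gr=np.abs(np.gradient(cv2.GaussianBlur(v[:,None],(1,5),0)[:,0])); gr[gr<gr.max()*.5]=0; out.append((y,(gr*off).sum()/gr.sum()*1e3))
    o=np.array(out); k=np.abs(o[:,1]-np.median(o[:,1]))<2; c=np.polyfit(o[k,0],o[k,1],1); return c.round(2), int(k.sum())
tg=np.r_[T(d,[[0,-.130,0]])[0][:2],d[2]]
for nm,p,hy,z in (("dock",d,.055,.038),("tray",tg,.075,.045)):
    for sx in (1,-1): print(nm,sx,"slope mrad, offset mm:",ext(im,p,sx,hy,z,0))
a=lambda f,x0,x1,y0,y1:(lambda A,B:cv2.phaseCorrelate(A,B,cv2.createHanningWindow((x1-x0,y1-y0),cv2.CV_32F)))(*[cv2.cvtColor(i,cv2.COLOR_BGR2GRAY).astype(np.float32)[y0:y1,x0:x1] for i in (cv2.imread(f),now["pixels"])])
print("lids",a("pics/top3.png",296,334,195,233),"near rim end",a("pics/top3.png",300,340,230,262),"tab",a("pics/top3.png",326,352,200,240))
E
```

```text
dock 1 slope mrad, offset mm: (array([-4.6 ,  0.23]), 23)
dock -1 slope mrad, offset mm: (array([9.54, 2.22]), 25)
tray 1 slope mrad, offset mm: (array([ 7.64, -2.83]), 25)
tray -1 slope mrad, offset mm: (array([-0.87,  0.92]), 25)
lids ((0.1792295152106682, -0.010342347639721083), 0.9808768406510353) near rim end ((0.14918053519081198, 0.2041578524202503), 0.9098839730024337) tab ((0.32639533917696184, -0.06782220857779109), 0.9123769309785631)
```

```bash
python3 - <<'E'
from h import *
d,r=load(); tg=np.r_[T(d,[[0,-.130,0]])[0][:2],d[2]]
for cam in ("top",):
    c=bot.read_camera(cam); im=c["pixels"].astype(np.float32)
    for nm,p,hy,z in (("dock",d,.055,.038),("tray",tg,.075,.045)):
        for sx in (1,-1):
            off=np.linspace(-.0055,.0055,45); acc=[]
            for half in (-1,1):
                V=0
                for y in np.linspace(.15,.85,40)*half*hy:
                    uv=proj(c,T(p,np.c_[sx*(.05+off),np.full(45,y),np.full(45,z)])).astype(np.float32)
                    V=V+cv2.remap(im,uv[None,:,0],uv[None,:,1],cv2.INTER_LINEAR)[0]/40
                # half-level crossing between plateau inside and outside, on the channel with most contrast
                g=np.gradient(V,axis=0); k=np.abs(g).max(0).argmax(); i=np.abs(g[:,k]).argmax(); acc.append((round(off[i]*1e3,2),V[::9,k].round().astype(int).tolist()))
            print(nm,"side",sx,"outward offset mm at -y,+y half:",acc)
E
```

```text
dock side 1 outward offset mm at -y,+y half: [(np.float64(0.5), [208, 206, 178, 124, 84]), (np.float64(1.0), [206, 205, 185, 136, 94])]
dock side -1 outward offset mm at -y,+y half: [(np.float64(-1.75), [209, 191, 150, 116, 105]), (np.float64(-2.25), [209, 184, 140, 109, 103])]
tray side 1 outward offset mm at -y,+y half: [(np.float64(0.25), [204, 223, 211, 178, 159]), (np.float64(0.5), [173, 191, 178, 142, 118])]
tray side -1 outward offset mm at -y,+y half: [(np.float64(-1.25), [225, 215, 177, 142, 132]), (np.float64(-1.0), [228, 220, 180, 139, 127])]
```

```bash
python3 -c "
from workcell import bot
print(bot.job_done(), bot.current_clock())"
```

```text
the job is handed in; nothing more can be done
the job is handed in; nothing more can be done
```

I handed the job in at about 24 s. The tray is butted against the dock with the lids still in it (in line to about 1 mm, square to within about 0.01 rad), the lever is fully over with its claw in the tray and the collar is home. The cup and stirrers did not measurably move.

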